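# Nest the sorting cups and clear the setting slab

## Robot

A 6-joint arm with a two-finger parallel gripper is mounted at the origin on the work surface. World frame = base frame: x ahead of the robot, y to its left, z up, the work surface at z = 0. Lengths are in m, angles in rad, forces in N, time in s.
With the tool pointing down it reaches from about 0.25 to 0.775 m from the base axis. Payload 4 kg.
Tool frame: the origin (TCP) lies on the front face of the gripper's body, between the roots of the fingers; the fingertips stand 97 mm ahead of it and the grasp point (between the pads) lies 78 mm ahead of it (ctrl.grip_point_offset is the z of the grasp point in the tool frame, in m); z points along the fingers, y is the line along which they close (so a half turn about z gives the same grasp; the last joint's range is limited). The gripper opens to 94 mm and grips with 3 to 60 N. Pads are 16 mm wide; open, the fingers measure 119 mm over their backs; the gripper's body (75 mm by 177 mm) begins 78 mm behind the grasp point.
Start: joints at [-1.304, 0.087, 1.371, -0, 1.684, -0.103], TCP at [0.199, -0.513, 0.303] pointing down, gripper open.
Joint ranges: [-3.1, 3.1], [-0.76, 2.03], [0.27, 2.55], [-1.08, 4.22], [0.17, 2.65], [-2.57, 2.57]. Speed limits (rad/s): [2.79, 2.79, 3.14, 3.14, 3.14, 3.14].

## Interface

Orientations are given as a unit quaternion [x, y, z, w].
In Python, from rig import ctrl, imaging gives the robot as it stands. The module is installed in compiled form; this text tells all that it offers.
- The arm moves only by the tool move_arm, never from a script. Its argument "commands" is text: rows parted by semicolons, each of 7 numbers parted by spaces: the shift along the world's x, y, z in units of 80 mm (1.0 is 80 mm), then the turn, a rotation vector about the world's x, y, z in units of 180 degrees (1.0 is 180 degrees), then the opening, from -1 (shut) to 1 (fully open). In form: tx ty tz rx ry rz gripper; .... A call has 1 to 5 rows; each row shifts and turns the commanded pose from where the row before left it; what a row does not reach is not made up. A row lasts 1/10 s, in which the tool goes at most 50 mm and 8.59 degrees, less where a joint would pass 70% of its speed; a pose out of reach is approached as far as the arm can. A call with a number of a shift or a turn outside -1 to 1 is refused whole. A call with a gripper value outside its range is refused whole. The fingers move at their own pace and stop on an object; "force" is the grip in N (left out, the last holds). Time passes only in rows, so rows that do not move let the fingers close. It gives the time, the measured TCP pose, the force, the opening and the grip force at its end, in the units of the state.
- ctrl.get_obs(): the state, without advancing time (a new reading comes with each control period).
- imaging.get_image(name): name is "scene" or "side" or "wrist"; returns a dict with "pixels" (480x640x3 uint8, red, green, blue), "range_z" (480x640 float32, m along the optical axis (not along the pixel's ray), 0 where there is no reading), "intrinsics" (3x3 intrinsics, pixels), "rvec" (rotation vector, rad) and "tvec" (3), from world to camera coordinates, as OpenCV has them; the wrist camera has in their place "mount" (4x4, takes a point from camera to tool coordinates, whose origin is the TCP and whose axes are the flange's). Camera axes: x right, y down, z forward; pixel columns grow to the right and rows downward; lengths in m; the calibration is good to about 2 mm. A picture is of the moment at which its call begins: read the wrist's pose just before it.
- ctrl.finish_job(): hands the job in; it is judged then, once.
Trained networks look in the newest picture that a camera, given by its name, has taken for a name from the list of things; names that differ only in an ending like _2 or _b are one class to them, and where a whole thing is asked for, a point or a joint stands for the part that bears it (a point fixed in the world has none). Each returns a list of dicts, best first, with "conf" (0 to 1); they miss things now and then, are a little off and sometimes report something else, mostly with a low value. They report only what shows in the picture. A call takes as long as a camera call.
- imaging.recognise(camera, target): "position" ([column, row] in pixels, amid what is visible of it).
The state is a dict: "t": time; "qpos": joint angles; "dq": joint speeds; "joint_efforts": joint torques, N m; "ee_pos": TCP position; "ee_rot": TCP orientation; "contact_force": force on the tool from outside, world axes, zero at the start; "moment": the same for the moment, N m; "opening": finger opening in m; "grasp_force": force on a finger pad.
Only numpy, scipy, OpenCV 4.12 (cv2) and the standard library are available. Lean on these libraries where they do the work, as an engineer would, in place of code of your own. Each camera call takes 0.05 s, during which the arm holds its last target. There are 200 camera calls.

## Task

Clear the three empty sorting cups off the plaster slab and nest them upright in one stack in the middle of the round cork mat: blue at the bottom, green fully down inside it, red fully down inside the green. Set each one down gently rather than dropping or ramming it, and leave the jar, pliers, ring tray and brass dish where they are.

Things in the scene. Friction and masses are not known exactly. Their poses are not given: they have to be found in the camera images.
- cup_blue: blue tapered round plastic cup, open top: 90 mm tall, outer diameter 42 mm at the foot, 62 mm at the rim, wall 3 mm, thick floor with its upper face 40 mm above the foot. All three cups are alike but for colour; one set in another rests on its floor, 40 mm higher, with 1.4 mm play all round. About 0.15 kg. Origin: centre of the underside, z up out of the mouth.
- cup_green: green tapered round plastic cup, open top: 90 mm tall, outer diameter 42 mm at the foot, 62 mm at the rim, wall 3 mm, thick floor with its upper face 40 mm above the foot. All three cups are alike but for colour; one set in another rests on its floor, 40 mm higher, with 1.4 mm play all round. About 0.15 kg. Origin: centre of the underside, z up out of the mouth.
- cup_red: red tapered round plastic cup, open top: 90 mm tall, outer diameter 42 mm at the foot, 62 mm at the rim, wall 3 mm, thick floor with its upper face 40 mm above the foot. All three cups are alike but for colour; one set in another rests on its floor, 40 mm higher, with 1.4 mm play all round. About 0.15 kg. Origin: centre of the underside, z up out of the mouth.
- mat: round cork mat, 130 mm across, 6 mm thick, fixed to the bench. Origin: centre of its underside (on the bench), z up.
- slab: off-white plaster working slab, 280 x 340 x 24 mm, fixed, on which the cups stand at first. Origin: centre of its underside, z up; x along the 280 mm side.
- jar: bystander: amber glass jar with black cap, 60 mm across, 65 mm tall. Origin: centre of its underside.
- pliers: bystander: pliers with blue grips lying flat, about 165 mm long, 62 mm wide, 14 mm high. Origin: on the bench, near mid-length; x towards the jaws.
- tray: bystander: black tray with silver rings, 90 x 160 x 28 mm. Origin: centre of its underside.
- dish: bystander: shallow brass dish, 110 mm across, 32 mm high. Origin: centre of its underside.

How it is judged:
By the outcome, as a careful person would: the job done as asked, in the order asked, and still so for the second after the job is handed in, with the robot touching nothing.
It also fails if it takes over 69 s, if anything falls off the work surface, if the arm or the gripper's body presses on something with over 40 N, if the wrist force passes 120 N, or if a joint passes its speed limit or range.

## Working session

There is one attempt and no reset: what is moved stays moved. The work goes in short steps, Python scripts to look and compute and a tool call to move; the robot and the scene stay as the last step left them, time stands still between calls to the robot, and variables do not carry over. Pictures are saved under pics/ and viewed, at most 10 in all, crops included, and the job is handed in when it is done.

Besides the shell and the picture viewer there is one more tool, called in YAML: its name, and indented under it one key for each argument. move_arm: Moves the arm, as the interface text tells. Shifts and turns lie within -1 to 1; 1 stands for 80 mm of shift or 180 degrees of turn. Its arguments: {"type":"object","properties":{"commands":{"type":"string"},"force":{"type":"number"}},"required":["commands"]}

```bash
mkdir -p pics
cat > h.py <<'E'
import numpy as np, cv2
from rig import ctrl, imaging
from scipy.spatial.transform import Rotation as R
def cam(name):
    o=ctrl.get_obs(); im=imaging.get_image(name)
    if 'mount' in im:
        T=np.eye(4); T[:3,:3]=R.from_quat(o['ee_rot']).as_matrix(); T[:3,3]=o['ee_pos']; M=T@im['mount']
    else:
        W=np.eye(4); W[:3,:3]=cv2.Rodrigues(np.array(im['rvec'],float))[0]; W[:3,3]=np.ravel(im['tvec']); M=np.linalg.inv(W)
    im['M']=M; return im
def cloud(im):
    K=im['intrinsics']; z=im['range_z']; v,u=np.mgrid[:480,:640]
    P=np.stack([(u-K[0,2])/K[0,0]*z,(v-K[1,2])/K[1,1]*z,z],-1)
    return P@im['M'][:3,:3].T+im['M'][:3,3]
def save(im,n): cv2.imwrite('pics/'+n+'.png',im['pixels'][:,:,::-1])
E
cat > a.py <<'E'
from h import *
np.set_printoptions(precision=4,suppress=True)
for c in ['scene','side']:
    im=cam(c); save(im,c+'0'); P=cloud(im); print(c,im['M'][:3,3])
    for t in ['cup_blue','cup_green','cup_red','mat','slab','jar','pliers','tray','dish']:
        for r in imaging.recognise(c,t)[:2]:
            x,y=map(int,r['position']); print(t,round(r['conf'],2),x,y,P[min(y,479),min(x,639)])
E
python3 a.py; python3 -c "
import cv2,numpy as np
cv2.imwrite('pics/both.png',cv2.resize(np.vstack([cv2.imread('pics/scene0.png'),cv2.imread('pics/side0.png')]),(400,600)))"
```

```text
scene [1.2703 0.2277 0.9719]
cup_blue 0.97 365 198 [0.4954 0.0472 0.0607]
cup_blue 0.51 403 253 [0.6273 0.1819 0.0643]
cup_green 0.8 452 212 [0.5077 0.2616 0.1125]
cup_red 0.76 403 251 [0.622  0.1805 0.0645]
cup_red 0.51 419 250 [0.64   0.2154 0.1109]
mat 0.83 266 188 [ 0.5111 -0.2274  0.006 ]
mat 0.39 549 251 [0.4491 0.5179 0.0038]
slab 0.76 421 249 [0.5705 0.2179 0.0224]
jar 0.83 215 248 [ 0.7705 -0.2309  0.066 ]
pliers 0.63 182 169 [ 0.5261 -0.4821  0.0006]
tray 0.62 318 302 [0.7851 0.031  0.0015]
tray 0.42 546 252 [0.4531 0.5118 0.0016]
dish 0.59 543 251 [0.454  0.5041 0.0032]
side [0.04   0.7474 1.2109]
cup_blue 0.75 351 254 [0.5386 0.04   0.0685]
cup_green 0.65 307 320 [0.4971 0.2654 0.0649]
cup_red 0.74 283 264 [0.6565 0.1797 0.0653]
mat 0.94 412 220 [ 0.5052 -0.2128  0.0083]
mat 0.29 305 321 [0.4984 0.2713 0.0664]
slab 0.8 309 300 [0.5492 0.1996 0.0226]
jar 0.97 351 168 [ 0.748  -0.2257  0.0599]
pliers 0.76 449 169 [ 0.5392 -0.4758  0.0018]
tray 0.76 283 221 [0.7965 0.034  0.004 ]
tray 0.22 307 322 [0.4932 0.2698 0.0655]
dish 0.96 244 406 [0.4828 0.5036 0.0049]
```

View pics/scene0.png

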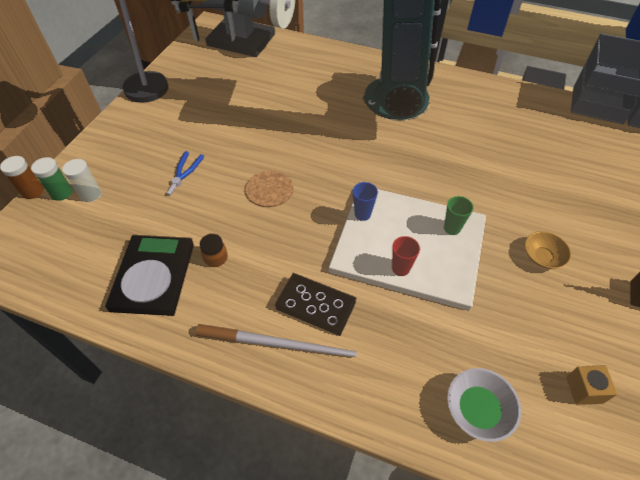

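View pics/side0.png

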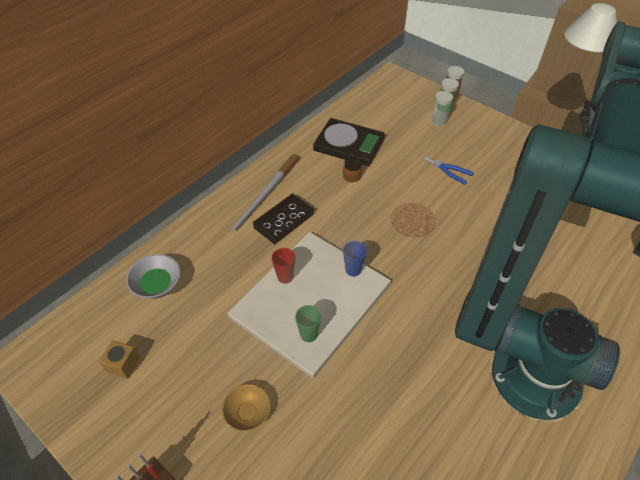

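The two views agree: blue (365,200), green (458,215), red (404,257) and mat (270,188) in the scene view, with all cups upright on the slab. Next I'll fit the rims and the mat.

```bash
cat > f.py <<'E'
from h import *
from scipy.optimize import least_squares
np.set_printoptions(precision=4,suppress=True)
HUE={'blue':(105,130),'green':(45,85),'red':(172,8)}
def mask(im,c):
    h=cv2.cvtColor(im['pixels'],cv2.COLOR_RGB2HSV).astype(int); a,b=HUE[c]; H=h[...,0]
    m=((H>=a)&(H<=b)) if a<b else ((H>=a)|(H<=b))
    return m&(h[...,1]>110)&(h[...,2]>40)
def cup(P,z0):
    """fit outer radius-21+.111h cone / inner cone: points of both walls, axis x,y"""
    def f(p):
        h=P[:,2]-z0; d=np.hypot(P[:,0]-p[0],P[:,1]-p[1]); ro=.021+h/9
        a,b=d-ro,d-(ro-.003); return np.where(abs(a)<abs(b),a,b)
    c=np.median(P[:,:2],0)
    best=min((least_squares(f,c+np.array([i,j])*.012,loss='soft_l1',f_scale=.002) for i in(-1,0,1) for j in(-1,0,1)),key=lambda s:s.cost)
    return best.x,np.sqrt(np.median(f(best.x)**2))
def ray(im,uv,z):
    d=im['M'][:3,:3]@np.linalg.inv(im['intrinsics'])@np.array([*uv,1]); o=im['M'][:3,3]
    return o+d*(z-o[2])/d[2]
E
cat > b.py <<'E'
from f import *
o=ctrl.get_obs(); print(o['ee_pos'],o['ee_rot'],R.from_quat(o['ee_rot']).as_matrix())
g=[cam('scene'),cam('side')]; C=[cloud(i) for i in g]
app={'blue':(.51,.045),'green':(.5,.265),'red':(.64,.185)}
for c in HUE:
    A=[]
    for im,P in zip(g,C):
        m=mask(im,c)&(np.hypot(P[...,0]-app[c][0],P[...,1]-app[c][1])<.07)&(P[...,2]>.03)&(P[...,2]<.13)
        Q=P[m]; A.append(Q); print(c,len(Q),'zmax',np.percentile(Q[:,2],[95,99]),cup(Q,.024))
    print('  both',cup(np.vstack(A),.024))
for im,P in zip(g,C):
    S=P[(abs(P[...,0]-.56)<.12)&(abs(P[...,1]-.2)<.15)&(P[...,2]<.04)]; print('slab z',np.median(S[:,2]))
    h=cv2.cvtColor(im['pixels'],cv2.COLOR_RGB2HSV).astype(int)
    n=np.hypot(P[...,0]-.508,P[...,1]+.22)<.1
    m=(n&(P[...,2]>.0035)).astype(np.uint8); m=cv2.morphologyEx(m,cv2.MORPH_OPEN,np.ones((3,3)))
    cs=max(cv2.findContours(m,cv2.RETR_EXTERNAL,cv2.CHAIN_APPROX_NONE)[0],key=cv2.contourArea)
    X=np.array([ray(im,q,.006)[:2] for q in cs[:,0]]); (cx,cy),r=cv2.minEnclosingCircle(X.astype(np.float32))
    s=least_squares(lambda p:np.hypot(*(X-p[:2]).T)-p[2],[cx,cy,r]); print('mat',s.x,cx,cy,r,np.median(P[m>0][:,2]))
E
python3 b.py
```

```text
[ 0.1988 -0.5129  0.3027] [ 0.983   0.1838 -0.      0.0001] [[ 0.9324  0.3614  0.    ]
 [ 0.3614 -0.9324 -0.0001]
 [-0.      0.0001 -1.    ]]
blue 227 zmax [0.1149 0.1163] (array([0.519 , 0.0505]), np.float64(0.0007736783000201891))
blue 199 zmax [0.1142 0.1156] (array([0.5194, 0.0522]), np.float64(0.0008027806845970105))
  both (array([0.5191, 0.0526]), np.float64(0.0007429825049179923))
green 70 zmax [0.1151 0.1162] (array([0.4802, 0.2762]), np.float64(0.0006747569935458245))Traceback (most recent call last):
  File "b.py", line 9, in <module>
    Q=P[m]; A.append(Q); print(c,len(Q),'zmax',np.percentile(Q[:,2],[95,99]),cup(Q,.024))
                                               ~~~~~~~~~~~~~^^^^^^^^^^^^^^^^
    return _quantile_unchecked(
        a, q, axis, out, overwrite_input, method, keepdims, weights)
    return _ureduce(a,
                    func=_quantile_ureduce_func,
    ...<5 lines>...
                    overwrite_input=overwrite_input,
                    method=method)
    r = func(a, **kwargs)
    result = _quantile(arr,
                       quantiles=q,
    ...<2 lines>...
                       out=out,
                       weights=wgt)
    slices_having_nans = np.isnan(arr[-1, ...])
                                  ~~~^^^^^^^^^
IndexError: index -1 is out of bounds for axis 0 with size 0
```

```bash
sed -i "s/h\[...,1\]>110/h[...,1]>(60 if c=='green' else 110)/" f.py; python3 b.py
```

```text
[ 0.1988 -0.5128  0.3027] [0.983  0.1839 0.     0.0001] [[ 0.9324  0.3614  0.0001]
 [ 0.3614 -0.9324 -0.0001]
 [-0.      0.0002 -1.    ]]
blue 224 zmax [0.1136 0.1156] (array([0.5184, 0.0518]), np.float64(0.0007002087551152763))
blue 201 zmax [0.1142 0.1159] (array([0.5195, 0.0524]), np.float64(0.0006749965059679487))
  both (array([0.5189, 0.0522]), np.float64(0.0007336286079116412))
green 724 zmax [0.1122 0.1146] (array([0.4816, 0.2769]), np.float64(0.0007492172451551994))
green 577 zmax [0.1153 0.1186] (array([0.4832, 0.2786]), np.float64(0.0007862046595123948))
  both (array([0.4812, 0.2768]), np.float64(0.0007901613856244154))
red 796 zmax [0.1124 0.1143] (array([0.645, 0.188]), np.float64(0.0006848537479878788))
red 602 zmax [0.115 0.117] (array([0.6435, 0.1877]), np.float64(0.0008666040451530557))
  both (array([0.6448, 0.1882]), np.float64(0.0007577484060429763))
slab z 0.023128500779653005
mat [ 0.5048 -0.2148  0.0504] 0.5050706267356873 -0.22000163793563843 0.06563234329223633 0.005854945031602277
slab z 0.02448144595781021
mat [ 0.4982 -0.2157  0.0366] 0.5053303241729736 -0.21966835856437683 0.0666259229183197 0.006910655463847171
```

move_arm:
  commands: "0.267 0.471 0 0 0 0 1;0.267 0.471 0 0 0 0 1;0.267 0.471 0 0 0 0 1;0.267 0.471 0 0 0 0 1;0.267 0.471 0 0 0 0 1"
  force: 12

```text
t: 1.7
ee_pos: [0.3061, -0.3229, 0.3029]
ee_rot: [0.983, 0.184, 0.0, 0.0]
contact_force: [2.4, -1.1, -0.7]
opening: 0.0941
grasp_force: 0.0
```

move_arm:
  commands: "0.267 0.471 0 0 0 0 1;0.267 0.471 0 0 0 0 1;0.267 0.471 0 0 0 0 1;0.267 0.471 0 0 0 0 1;0.267 0.471 0 0 0 0 1"

```text
t: 2.2
ee_pos: [0.4129, -0.1343, 0.303]
ee_rot: [0.983, 0.184, 0.0, 0.0]
contact_force: [0.4, -0.0, 0.2]
opening: 0.0938
grasp_force: 0.0
```

move_arm:
  commands: "0.267 0.471 0 0 0 0 1;0.267 0.471 0 0 0 0 1;0.267 0.471 0 0 0 0 1;0.267 0.471 0 0 0 0 1;0 0 0 0 0 0 1"

```text
t: 2.7
ee_pos: [0.4991, 0.0186, 0.3022]
ee_rot: [0.982, 0.187, 0.0, -0.001]
contact_force: [0.4, 0.1, -0.5]
opening: 0.0941
grasp_force: 0.0
```

```bash
cat > w.py <<'E'
from f import *
import sys
# w.py name colour z0 x y : wrist fit of cup
n,c,z0,x,y=sys.argv[1],sys.argv[2],*map(float,sys.argv[3:6])
o=ctrl.get_obs(); im=cam('wrist'); save(im,n); P=cloud(im)
print(o['t'],o['ee_pos'],'cam',im['M'][:3,3])
near=np.hypot(P[...,0]-x,P[...,1]-y)<.06
for lo in (.03,.06):
    m=mask(im,c)&near&(P[...,2]>z0+lo)&(P[...,2]<z0+.1)
    Q=P[m]; print(len(Q),np.percentile(Q[:,2],[5,50,95]),cup(Q,z0))
rim=Q[Q[:,2]>z0+.084]; d=np.hypot(*(rim[:,:2]-cup(Q,z0)[0]).T); print('rim pts',len(rim),np.percentile(d,[5,50,95]))
E
python3 w.py w1 blue .024 .519 .0522
```

```text
2.7 [0.4991 0.0186 0.3022] cam [0.568  0.045  0.3848]
7128 [0.0637 0.0804 0.1147] (array([0.5189, 0.0508]), np.float64(0.0005940923948449167))
3356 [0.0867 0.1084 0.1151] (array([0.5189, 0.0508]), np.float64(0.00032227014909812213))
rim pts 1700 [0.0272 0.0285 0.0302]
```

View pics/w1.png

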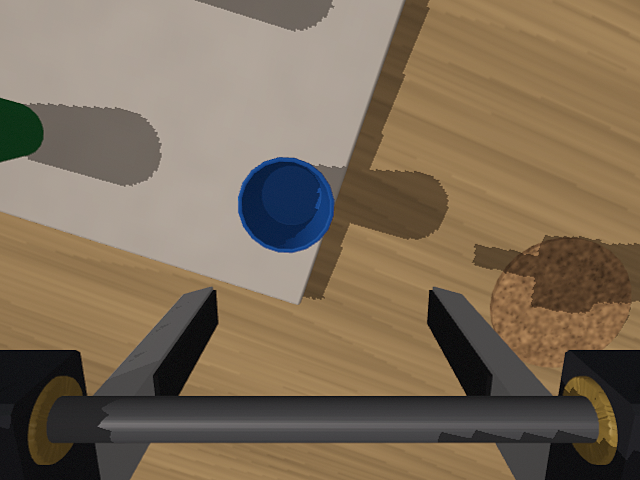

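Picture: the blue cup's rim is centred at about (286,204) and the mat shows at (563,300). Wrist fit puts blue at (0.5189, 0.0508), which agrees with the fixed cameras to 1.5 mm.

move_arm:
  commands: "0.25 0.4 0 0 0 0 1;0 0 0 0 0 0 1;0 0 0 0 0 0 1"

```text
t: 3.05
ee_pos: [0.5175, 0.0458, 0.3026]
ee_rot: [0.983, 0.184, -0.0, 0.0]
contact_force: [-0.1, -0.4, 0.7]
opening: 0.0935
grasp_force: 0.0
```

```bash
python3 w.py w2 blue .024 .519 .0508
cat > m.py <<'E'
from f import *
im=cam('wrist'); P=cloud(im); h=cv2.cvtColor(im['pixels'],cv2.COLOR_RGB2HSV)
m=((P[...,2]>.0035)&(P[...,2]<.012)&(np.hypot(P[...,0]-.505,P[...,1]+.22)<.09)).astype(np.uint8)
m=cv2.morphologyEx(m,cv2.MORPH_OPEN,np.ones((5,5)))
print(m.sum()); cs=max(cv2.findContours(m,0,1)[0],key=cv2.contourArea)[:,0]
cs=cs[(cs[:,0]>3)&(cs[:,0]<636)&(cs[:,1]>3)&(cs[:,1]<476)]
X=np.array([ray(im,q,.006)[:2] for q in cs]); s=least_squares(lambda p:np.hypot(*(X-p[:2]).T)-.065,[.505,-.22],loss='soft_l1',f_scale=.002)
print('mat',s.x,np.percentile(abs(s.fun),[50,90]),np.median(P[m>0][:,2]))
E
python3 m.py
```

```text
3.05 [0.5175 0.0458 0.3026] cam [0.5866 0.072  0.385 ]
6715 [0.0637 0.0815 0.1147] (array([0.5189, 0.0509]), np.float64(0.0005670645738126076))
3234 [0.0865 0.108  0.1151] (array([0.5189, 0.0509]), np.float64(0.00031579459334517995))
rim pts 1616 [0.0272 0.0285 0.0302]
10863
mat [ 0.5091 -0.2188] [0.0036 0.0334] 0.00641852972362944
```

move_arm:
  commands: "0.018 0.064 -0.4 0 0 0 1;0 0 -0.4 0 0 0 1;0 0 -0.4 0 0 0 1;0 0 -0.38 0 0 0 1;0 0 0 0 0 0 1"

```text
t: 3.65
ee_pos: [0.516, 0.0506, 0.1716]
ee_rot: [0.983, 0.183, -0.005, -0.001]
contact_force: [-0.6, -0.3, -0.0]
opening: 0.094
grasp_force: 0.0
```

move_arm:
  commands: "0 0 0 0 0 0 -1;0 0 0 0 0 0 -1;0 0 0 0 0 0 -1;0 0 0 0 0 0 -1;0 0 0 0 0 0 -1"
  force: 15

```text
t: 4.15
ee_pos: [0.5199, 0.0519, 0.1778]
ee_rot: [0.983, 0.184, 0.001, 0.0]
contact_force: [-0.6, 0.0, 2.7]
opening: 0.0609
grasp_force: 15.0
```

move_arm:
  commands: "0 0 0.2 0 0 0 -1;0 0 0.3 0 0 0 -1;0 0 0.3 0 0 0 -1;-0.025 -0.25 0 0 0 0 -1;-0.025 -0.483 0 0 0 0 -1"

```text
t: 4.65
ee_pos: [0.5157, -0.0057, 0.2416]
ee_rot: [0.983, 0.186, 0.001, -0.0]
contact_force: [0.2, -0.4, -2.1]
opening: 0.0606
grasp_force: 15.0
```

move_arm:
  commands: "-0.025 -0.483 0 0 0 0 -1;-0.025 -0.483 0 0 0 0 -1;-0.025 -0.483 0 0 0 0 -1;-0.025 -0.4 0 0 0 0 -1;-0.025 -0.2 0 0 0 0 -1"

```text
t: 5.15
ee_pos: [0.5048, -0.173, 0.2401]
ee_rot: [0.983, 0.183, -0.0, 0.0]
contact_force: [1.1, -0.1, -0.0]
opening: 0.0611
grasp_force: 15.0
```

```bash
cat > v.py <<'E'
from f import *
import sys
im=cam('wrist'); save(im,sys.argv[1]); P=cloud(im); print(ctrl.get_obs()['ee_pos'])
hs=cv2.cvtColor(im['pixels'],cv2.COLOR_RGB2HSV)
for r in imaging.recognise('wrist','mat'): print(r)
m=((P[...,2]>.0035)&(P[...,2]<.012)).astype(np.uint8); print(m.sum())
Q=P[m>0]; print(Q.min(0),Q.max(0))
E
python3 v.py w3
```

```text
[ 0.5047 -0.1742  0.24  ]
{'position': [396.3, 230.4], 'conf': 0.57}
16098
[ 0.4226 -0.4502  0.0035] [0.7056 0.0201 0.012 ]
```

View pics/w3.png

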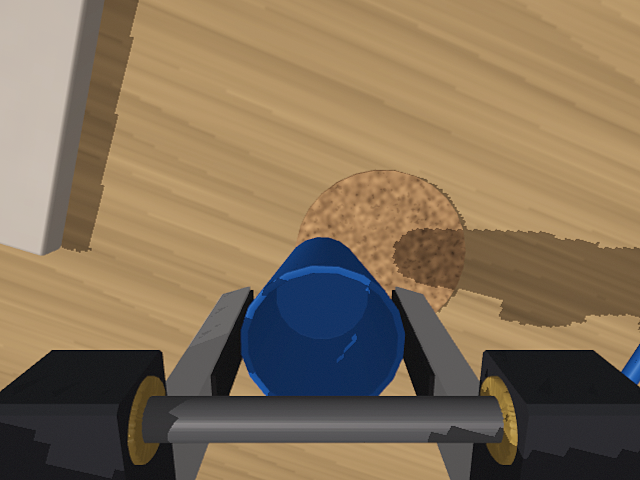

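The cup hangs upright between the fingers; the mat's arc runs from (300,235) over (385,169) to (462,225) and (440,310). I'll fit that arc.

```bash
cat > m2.py <<'E'
from f import *
im=cam('wrist'); P=cloud(im)
X=np.array([ray(im,q,.006)[:2] for q in [(300,235),(345,181),(385,169),(430,184),(462,225),(440,310)]])
f=lambda X:least_squares(lambda p:np.hypot(*(X-p[:2]).T)-.065,[.505,-.22],loss='soft_l1',f_scale=.002)
s=f(X); print('hand',s.x,s.fun)
n=np.hypot(P[...,0]-.505,P[...,1]+.22)<.08
m=cv2.morphologyEx((n&(P[...,2]>.003)&(P[...,2]<.012)).astype(np.uint8),cv2.MORPH_OPEN,np.ones((5,5)))
cs=max(cv2.findContours(m,0,1)[0],key=cv2.contourArea)[:,0]
X=np.array([ray(im,q,.006)[:2] for q in cs]); X=X[abs(np.hypot(*(X-s.x).T)-.065)<.008]
t=f(X); print('auto',t.x,len(X),np.median(abs(t.fun)),np.median(P[m>0][:,2]))
B=mask(im,'blue')&(np.hypot(P[...,0]-.505,P[...,1]+.174)<.06); Q=P[B]
for z0 in (.086,.088,.090): print(z0,cup(Q,z0))
print(Q[:,2].max(), ctrl.get_obs()['ee_pos'])
E
python3 m2.py
```

```text
hand [ 0.5058 -0.221 ] [-0.0006 -0.0007  0.0012 -0.0003 -0.0006 -0.0002]
auto [ 0.5053 -0.2204] 323 0.000285695627738225 0.006472756843459104
0.086 (array([ 0.5067, -0.1721]), np.float64(0.0008399227309261285))
0.088 (array([ 0.5066, -0.1721]), np.float64(0.000764264215576814))
0.09 (array([ 0.5066, -0.1721]), np.float64(0.0007331203004368042))
0.17936307287465406 [ 0.5051 -0.1707  0.2401]
```

move_arm:
  commands: "0 -0.3 0 0 0 0 -1;0 -0.31 0 0 0 0 -1;0 0 -0.35 0 0 0 -1;0 0 -0.35 0 0 0 -1;0 0 -0.2 0 0 0 -1"

```text
t: 5.8
ee_pos: [0.5048, -0.2171, 0.1658]
ee_rot: [0.983, 0.185, -0.001, -0.002]
contact_force: [0.5, 0.3, -1.5]
opening: 0.061
grasp_force: 15.0
```

move_arm:
  commands: "0 0 -0.05 0 0 0 -1;0 0 -0.03 0 0 0 -1;0 0 -0.02 0 0 0 -1;0 0 -0.012 0 0 0 -1;0 0 0 0 0 0 -1"

```text
t: 6.3
ee_pos: [0.5057, -0.2196, 0.1603]
ee_rot: [0.983, 0.184, 0.001, 0.001]
contact_force: [-1.1, 0.3, -1.3]
opening: 0.061
grasp_force: 15.0
```

move_arm:
  commands: "0 0 -0.012 0 0 0 -1;0 0 -0.012 0 0 0 -1;0 0 0 0 0 0 -1;0 0 0 0 0 0 -1"

```text
t: 6.7
ee_pos: [0.5059, -0.2197, 0.1597]
ee_rot: [0.983, 0.184, 0.001, 0.001]
contact_force: [-1.7, 1.6, 6.0]
opening: 0.061
grasp_force: 15.0
```

move_arm:
  commands: "0 0 -0.012 0 0 0 -1;0 0 0 0 0 0 -1;0 0 0 0 0 0 -1"

```text
t: 7.0
ee_pos: [0.506, -0.2197, 0.1597]
ee_rot: [0.983, 0.184, 0.002, 0.001]
contact_force: [-2.9, 2.2, 9.8]
opening: 0.0612
grasp_force: 15.0
```

move_arm:
  commands: "0 0 0.015 0 0 0 -1;0 0 0 0 0 0 0.6;0 0 0 0 0 0 1;0 0 0 0 0 0 1;0 0 0 0 0 0 1"

```text
t: 7.5
ee_pos: [0.5051, -0.2196, 0.1572]
ee_rot: [0.983, 0.184, -0.0, -0.0]
contact_force: [-0.0, -0.6, -0.6]
opening: 0.0894
grasp_force: 0.0
```

move_arm:
  commands: "0 0 0.2 0 0 0 1;0 0 0.4 0 0 0 1;0 0 0.5 0 0 0 1;0 0 0.5 0 0 0 1;0 0 0.3 0 0 0 1"

```text
t: 8.0
ee_pos: [0.5058, -0.2199, 0.3133]
ee_rot: [0.983, 0.184, 0.002, 0.002]
contact_force: [-0.5, -1.1, -0.6]
opening: 0.0943
grasp_force: 0.0
```

move_arm:
  commands: "-0.1 0.3 0 0 0 0 1;0 0 0 0 0 0 1;0 0 0 0 0 0 1"

```text
t: 8.3
ee_pos: [0.4972, -0.1955, 0.3092]
ee_rot: [0.983, 0.184, -0.0, 0.0]
contact_force: [-0.5, -0.7, 1.0]
opening: 0.0939
grasp_force: 0.0
```

```bash
python3 w.py w4 blue .006 .5058 -.2205; python3 m2.py | head -2
```

```text
8.3 [ 0.4972 -0.1955  0.3092] cam [ 0.5662 -0.1693  0.3916]
5710 [0.0455 0.0634 0.0967] (array([ 0.5045, -0.2206]), np.float64(0.000570850361891274))
2725 [0.0688 0.0899 0.0971] (array([ 0.5044, -0.2207]), np.float64(0.0003253850574282298))
rim pts 1357 [0.0272 0.0285 0.0303]
hand [ 0.4985 -0.2584] [ 0.0139  0.0017  0.0004 -0.0006  0.0058  0.0228]
auto [ 0.4959 -0.2604] 137 0.001967586716718317 0.006447931157668035
```

View pics/w4.png

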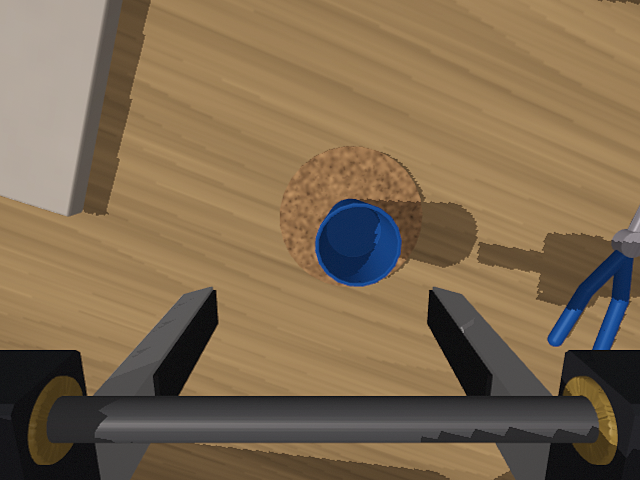

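Blue stands upright on the mat, rim at (358,244), measured at (0.5045, −0.2206) with the top at 0.096 m, so it is within about 1 mm of the mat centre. Green is next.

move_arm:
  commands: "-0.02 0.46 0 0 0 0 1;-0.02 0.46 0 0 0 0 1;-0.02 0.46 0 0 0 0 1;-0.02 0.46 0 0 0 0 1;-0.02 0.46 0 0 0 0 1"

```text
t: 8.9
ee_pos: [0.4892, -0.0108, 0.3087]
ee_rot: [0.983, 0.183, -0.001, -0.0]
contact_force: [-0.3, 0.1, -0.1]
opening: 0.094
grasp_force: 0.0
```

move_arm:
  commands: "-0.02 0.46 0 0 0 0 1;-0.02 0.46 0 0 0 0 1;-0.02 0.46 0 0 0 0 1;-0.02 0.46 0 0 0 0 1;-0.02 0.46 0 0 0 0 1"

```text
t: 9.4
ee_pos: [0.4814, 0.1735, 0.3087]
ee_rot: [0.983, 0.183, -0.001, 0.0]
contact_force: [0.3, -1.0, -0.2]
opening: 0.0941
grasp_force: 0.0
```

move_arm:
  commands: "0 0.46 0 0 0 0 1;0 0.46 0 0 0 0 1;0 0 0 0 0 0 1;0 0 0 0 0 0 1;0 0 0 0 0 0 1"

```text
t: 9.9
ee_pos: [0.4816, 0.245, 0.309]
ee_rot: [0.983, 0.183, -0.001, 0.0]
contact_force: [-0.6, 0.6, 1.5]
opening: 0.0943
grasp_force: 0.0
```

```bash
python3 w.py w5 green .024 .4812 .2768;python3 w.py w5 red .024 .6448 .1882
```

```text
9.9 [0.4816 0.245  0.309 ] cam [0.5507 0.2711 0.3915]
6533 [0.0636 0.0813 0.1147] (array([0.4818, 0.2758]), np.float64(0.0005854035980905128))
3119 [0.0869 0.1083 0.115 ] (array([0.4818, 0.2758]), np.float64(0.0003143762208970488))
rim pts 1590 [0.0272 0.0286 0.0303]
9.95 [0.4816 0.2448 0.3093] cam [0.5507 0.2708 0.3918]
9067 [0.0638 0.0845 0.1147] (array([0.6409, 0.1886]), np.float64(0.0008262543807187155))
4591 [0.086  0.1041 0.1152] (array([0.6438, 0.1865]), np.float64(0.0004002874166705861))
rim pts 1853 [0.027  0.0288 0.0305]
```

move_arm:
  commands: "0 0.385 0 0 0 0 1;0 0 -0.4 0 0 0 1;0 0 -0.45 0 0 0 1;0 0 -0.45 0 0 0 1;0 0 -0.35 0 0 0 1"

```text
t: 10.5
ee_pos: [0.4809, 0.2754, 0.1755]
ee_rot: [0.983, 0.183, -0.001, 0.0]
contact_force: [-0.2, 0.1, 0.2]
opening: 0.0942
grasp_force: 0.0
```

move_arm:
  commands: "0 0 0 0 0 0 1;0 0 0 0 0 0 -1;0 0 0 0 0 0 -1;0 0 0 0 0 0 -1;0 0 0 0 0 0 -1"

```text
t: 11.0
ee_pos: [0.482, 0.2771, 0.1795]
ee_rot: [0.983, 0.184, 0.002, -0.0]
contact_force: [0.1, 0.4, -0.6]
opening: 0.0655
grasp_force: 0.0
```

move_arm:
  commands: "0 0 0 0 0 0 -1;0 0 0.2 0 0 0 -1;0 0 0.5 0 0 0 -1;0 0 0.5 0 0 0 -1;0 0 0.4 0 0 0 -1"

```text
t: 11.5
ee_pos: [0.4813, 0.277, 0.308]
ee_rot: [0.983, 0.184, 0.001, -0.0]
contact_force: [-0.3, -0.2, -0.8]
opening: 0.0597
grasp_force: 14.9
```

```bash
cat > g.py <<'E'
from f import *
import sys
c=sys.argv[1]; o=ctrl.get_obs(); e=np.array(o['ee_pos']); im=cam('wrist'); save(im,sys.argv[2]); P=cloud(im)
m=mask(im,c)&(np.hypot(P[...,0]-e[0],P[...,1]-e[1])<.06)&(P[...,2]<e[2]-.04)
Q=P[m]; z=Q[:,2]
s=least_squares(lambda p:(lambda a:np.where(abs(a)<abs(a+.003),a,a+.003))(np.hypot(Q[:,0]-p[0]-p[3]*(z-p[2]),Q[:,1]-p[1]-p[4]*(z-p[2]))-.021-(z-p[2])/9),[e[0],e[1],e[2]-.153,0,0],loss='soft_l1',f_scale=.001)
r=z>np.percentile(z,90)
print(e,o['opening'],'zpct',np.percentile(z,[1,50,95,99.5]),len(Q)); print('cup foot-TCP',s.x[:3]-e,'tilt',s.x[3:],np.median(abs(s.fun)))
E
python3 g.py green g1
```

```text
[0.4813 0.277  0.308 ] 0.0596692108257056 zpct [0.1739 0.2184 0.2435 0.2444] 19946
cup foot-TCP [ 0.0007 -0.0006 -0.148 ] tilt [-0.0233 -0.0071] 0.0006298536845888705
```

View pics/g1.png

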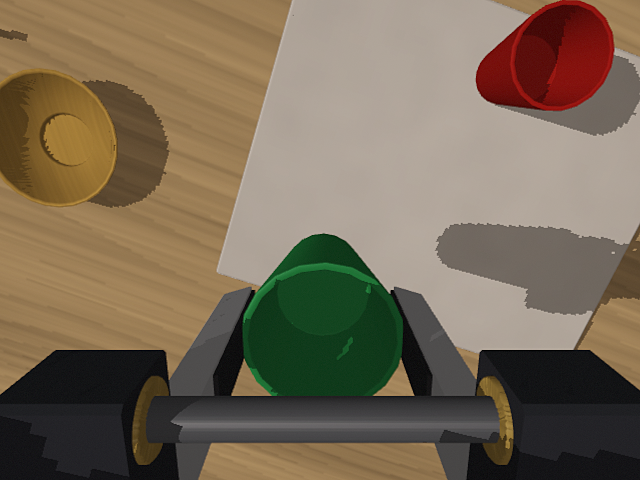

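Green sits upright in the grip, rim centred at about (323,335) and its top 64 mm below the TCP, as expected. I'll carry it over.

move_arm:
  commands: "0.02 -0.25 0 0 0 0 -1;0.02 -0.47 0 0 0 0 -1;0.02 -0.47 0 0 0 0 -1;0.02 -0.47 0 0 0 0 -1;0.02 -0.47 0 0 0 0 -1"

```text
t: 12.05
ee_pos: [0.4889, 0.1052, 0.3051]
ee_rot: [0.983, 0.184, -0.0, 0.0]
contact_force: [-0.0, 0.7, -1.9]
opening: 0.0598
grasp_force: 15.0
```

move_arm:
  commands: "0.02 -0.47 0 0 0 0 -1;0.02 -0.47 0 0 0 0 -1;0.02 -0.47 0 0 0 0 -1;0.02 -0.47 0 0 0 0 -1;0.02 -0.47 0 0 0 0 -1"

```text
t: 12.55
ee_pos: [0.4969, -0.0829, 0.3052]
ee_rot: [0.983, 0.184, -0.0, -0.0]
contact_force: [0.9, -0.5, -1.2]
opening: 0.0599
grasp_force: 15.0
```

move_arm:
  commands: "0.02 -0.47 0 0 0 0 -1;0.02 -0.47 0 0 0 0 -1;0.02 -0.47 0 0 0 0 -1;0.02 -0.3 0 0 0 0 -1;0 0 0 0 0 0 -1"

```text
t: 13.05
ee_pos: [0.5033, -0.2212, 0.3044]
ee_rot: [0.983, 0.182, -0.001, 0.0]
contact_force: [-0.7, 0.2, -1.2]
opening: 0.0596
grasp_force: 15.0
```

move_arm:
  commands: "0 0 0 0 0 0 -1;0 0 0 0 0 0 -1"

```text
t: 13.25
ee_pos: [0.5037, -0.2173, 0.3055]
ee_rot: [0.983, 0.184, -0.0, -0.0]
contact_force: [-0.0, -0.2, -1.7]
opening: 0.0594
grasp_force: 15.0
```

```bash
python3 g.py green g2
cat > s.py <<'E'
from f import *
import sys
# s.py z0 x y colours: cup positions from scene+side at mat
x,y=map(float,sys.argv[1:3])
for n in('scene','side'):
    im=cam(n); P=cloud(im); save(im,sys.argv[3]+n)
    for a in sys.argv[4:]:
        c,z0=a.split(':'); z0=float(z0)
        m=mask(im,c)&(np.hypot(P[...,0]-x,P[...,1]-y)<.07)&(P[...,2]>z0+.01)&(P[...,2]<z0+.1)
        Q=P[m]; print(n,c,len(Q), (np.percentile(Q[:,2],[5,95,99]),cup(Q,z0)) if len(Q)>20 else '')
E
python3 s.py .505 -.22 s1 blue:.006 green:.154
```

```text
[ 0.5037 -0.2173  0.3055] 0.05939548349836688 zpct [0.1705 0.216  0.2409 0.2418] 19936
cup foot-TCP [ 0.0002 -0.0007 -0.1479] tilt [-0.0186 -0.0066] 0.000631604216280546
scene blue 343 (array([0.0259, 0.096 , 0.0977]), (array([ 0.5045, -0.2194]), np.float64(0.0007871842630129168)))
scene green 784 (array([0.1722, 0.2397, 0.2417]), (array([ 0.5029, -0.2175]), np.float64(0.0007342856804211698)))
side blue 497 (array([0.0254, 0.0953, 0.0992]), (array([ 0.5052, -0.2195]), np.float64(0.0008412375211588295)))
side green 296 (array([0.1693, 0.2395, 0.2416]), (array([ 0.5034, -0.2169]), np.float64(0.0008220773511617215)))
```

move_arm:
  commands: "0.015 -0.03 -0.15 0 0 0 -1;0 0 -0.3 0 0 0 -1;0 0 -0.2 0 0 0 -1;0 0 -0.15 0 0 0 -1;0 0 -0.1 0 0 0 -1"

```text
t: 13.9
ee_pos: [0.5045, -0.2203, 0.2319]
ee_rot: [0.983, 0.184, -0.001, -0.001]
contact_force: [0.1, 0.1, -0.4]
opening: 0.0594
grasp_force: 15.0
```

move_arm:
  commands: "0 0 -0.1 0 0 0 -1;0 0 -0.08 0 0 0 -1;0 0 -0.05 0 0 0 -1;0 0 -0.03 0 0 0 -1;0 0 0 0 0 0 -1"

```text
t: 14.4
ee_pos: [0.5049, -0.2208, 0.2128]
ee_rot: [0.983, 0.184, 0.0, 0.0]
contact_force: [0.6, -0.3, -2.1]
opening: 0.0597
grasp_force: 15.0
```

move_arm:
  commands: "0 0 -0.04 0 0 0 -1;0 0 -0.03 0 0 0 -1;0 0 -0.02 0 0 0 -1;0 0 0 0 0 0 -1;0 0 0 0 0 0 -1"

```text
t: 14.9
ee_pos: [0.5048, -0.2207, 0.2055]
ee_rot: [0.983, 0.184, -0.0, -0.0]
contact_force: [-0.4, 0.5, -0.8]
opening: 0.0598
grasp_force: 15.0
```

move_arm:
  commands: "0 0 -0.02 0 0 0 -1;0 0 0 0 0 0 -1;0 0 -0.015 0 0 0 -1;0 0 0 0 0 0 -1;0 0 0 0 0 0 -1"

```text
t: 15.4
ee_pos: [0.5049, -0.2208, 0.2028]
ee_rot: [0.983, 0.184, -0.0, 0.0]
contact_force: [-0.1, 0.5, -1.0]
opening: 0.0595
grasp_force: 15.0
```

move_arm:
  commands: "0 0 -0.015 0 0 0 -1;0 0 0 0 0 0 -1;0 0 -0.01 0 0 0 -1;0 0 0 0 0 0 -1;0 0 0 0 0 0 -1"

```text
t: 15.9
ee_pos: [0.5051, -0.2208, 0.2016]
ee_rot: [0.983, 0.184, 0.0, 0.0]
contact_force: [-0.4, 1.2, 3.9]
opening: 0.0595
grasp_force: 15.0
```

move_arm:
  commands: "0 0 -0.012 0 0 0 -1;0 0 0 0 0 0 -1;0 0 0 0 0 0 -1"

```text
t: 16.2
ee_pos: [0.5053, -0.2207, 0.2014]
ee_rot: [0.983, 0.184, 0.001, 0.0]
contact_force: [-1.3, 2.1, 5.8]
opening: 0.0598
grasp_force: 15.0
```

move_arm:
  commands: "0 0 0.012 0 0 0 -1;0 0 0 0 0 0 0.6;0 0 0 0 0 0 1;0 0 0 0 0 0 1;0 0 0 0 0 0 1"

```text
t: 16.7
ee_pos: [0.5047, -0.2208, 0.2003]
ee_rot: [0.983, 0.184, -0.0, -0.0]
contact_force: [-0.2, 0.0, 0.1]
opening: 0.0885
grasp_force: 0.0
```

move_arm:
  commands: "0 0 0.2 0 0 0 1;0 0 0.4 0 0 0 1;0 0 0.5 0 0 0 1;0 0 0.4 0 0 0 1;-0.1 0.3 0 0 0 0 1"

```text
t: 17.2
ee_pos: [0.4985, -0.199, 0.3265]
ee_rot: [0.983, 0.182, 0.004, 0.004]
contact_force: [-0.4, -0.9, 0.1]
opening: 0.0941
grasp_force: 0.0
```

move_arm:
  commands: "0 0 0 0 0 0 1;0 0 0 0 0 0 1"

```text
t: 17.4
ee_pos: [0.4968, -0.1967, 0.3204]
ee_rot: [0.983, 0.184, -0.0, 0.0]
contact_force: [-0.5, -0.0, -0.1]
opening: 0.0939
grasp_force: 0.0
```

```bash
python3 w.py w6 green .046 .5045 -.2206; python3 s.py .505 -.22 s2 blue:.006 green:.046
```

```text
17.4 [ 0.4968 -0.1967  0.3204] cam [ 0.5658 -0.1706  0.4029]
6978 [0.0859 0.1053 0.137 ] (array([ 0.5043, -0.2203]), np.float64(0.0006150832291480556))
3451 [0.1088 0.13   0.1374] (array([ 0.5042, -0.2202]), np.float64(0.0003546127254844718))
rim pts 1725 [0.0271 0.0285 0.0303]
scene blue 167 (array([0.0217, 0.0953, 0.0976]), (array([ 0.503 , -0.2193]), np.float64(0.0006755818081360873)))
scene green 510 (array([0.0945, 0.1359, 0.1378]), (array([ 0.5036, -0.2191]), np.float64(0.0007368549250611776)))
side blue 270 (array([0.0224, 0.0963, 0.0983]), (array([ 0.5041, -0.2198]), np.float64(0.0007616860382191787)))
side green 408 (array([0.0925, 0.1366, 0.14  ]), (array([ 0.5052, -0.2192]), np.float64(0.0008309591041444135)))
```

View pics/w6.png

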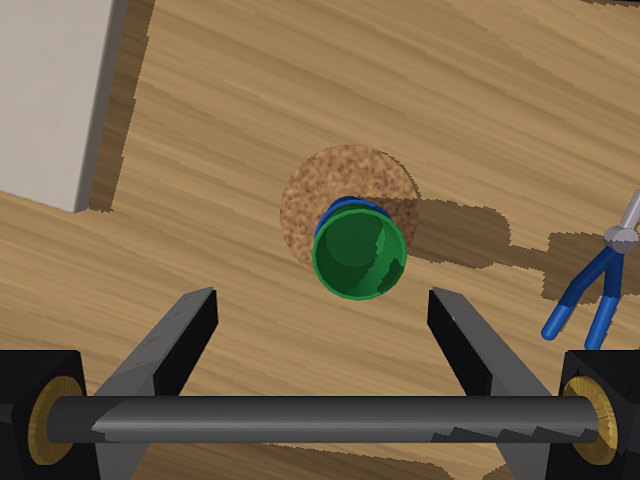

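Green is fully down in blue: the rim at (360,253) stands at 0.1365 m against 0.136 expected, and it is coaxial. Red is next.

move_arm:
  commands: "0.16 0.45 0 0 0 0 1;0.16 0.45 0 0 0 0 1;0.16 0.45 0 0 0 0 1;0.16 0.45 0 0 0 0 1;0.16 0.45 0 0 0 0 1"

```text
t: 18.05
ee_pos: [0.5614, -0.0159, 0.3198]
ee_rot: [0.983, 0.183, -0.001, -0.0]
contact_force: [0.6, 0.1, 0.6]
opening: 0.0939
grasp_force: 0.0
```

move_arm:
  commands: "0.16 0.45 0 0 0 0 1;0.16 0.45 0 0 0 0 1;0.16 0.45 0 0 0 0 1;0.16 0.45 0 0 0 0 1;0.16 0.45 0 0 0 0 1"

```text
t: 18.55
ee_pos: [0.6256, 0.1643, 0.3195]
ee_rot: [0.983, 0.184, -0.001, 0.0]
contact_force: [0.1, 0.9, -0.2]
opening: 0.0941
grasp_force: 0.0
```

move_arm:
  commands: "0 0 0 0 0 0 1;0 0 0 0 0 0 1;0 0 0 0 0 0 1"

```text
t: 18.85
ee_pos: [0.6249, 0.1619, 0.3203]
ee_rot: [0.983, 0.183, -0.001, 0.0]
contact_force: [-0.7, -0.1, -0.3]
opening: 0.094
grasp_force: 0.0
```

```bash
python3 w.py w7 red .024 .6445 .1877
```

```text
18.85 [0.6249 0.1619 0.3203] cam [0.694  0.188  0.4027]
6318 [0.0636 0.08   0.1148] (array([0.6441, 0.1863]), np.float64(0.0005970762555719642))
2956 [0.0869 0.1088 0.1151] (array([0.6441, 0.1864]), np.float64(0.0003250109082992975))
rim pts 1534 [0.0272 0.0286 0.0303]
```

move_arm:
  commands: "0.24 0.306 0 0 0 0 1;0 0 -0.4 0 0 0 1;0 0 -0.5 0 0 0 1;0 0 -0.5 0 0 0 1;0 0 -0.39 0 0 0 1"

```text
t: 19.4
ee_pos: [0.6433, 0.1859, 0.1753]
ee_rot: [0.983, 0.183, -0.001, 0.0]
contact_force: [0.6, 0.4, 0.0]
opening: 0.0944
grasp_force: 0.0
```

move_arm:
  commands: "0 0 0 0 0 0 1;0 0 0 0 0 0 1;0 0 0 0 0 0 -1;0 0 0 0 0 0 -1;0 0 0 0 0 0 -1"

```text
t: 19.9
ee_pos: [0.6449, 0.1878, 0.1802]
ee_rot: [0.983, 0.184, 0.002, 0.0]
contact_force: [1.0, 0.5, 1.0]
opening: 0.073
grasp_force: 0.0
```

move_arm:
  commands: "0 0 0 0 0 0 -1;0 0 0 0 0 0 -1;0 0 0 0 0 0 -1;0 0 0 0 0 0 -1"

```text
t: 20.3
ee_pos: [0.6444, 0.1877, 0.1786]
ee_rot: [0.983, 0.184, 0.001, 0.0]
contact_force: [-0.3, -0.7, 2.7]
opening: 0.0609
grasp_force: 15.0
```

move_arm:
  commands: "0 0 0.2 0 0 0 -1;0 0 0.5 0 0 0 -1;0 0 0.5 0 0 0 -1;0 0 0.5 0 0 0 -1;0 0 0.4 0 0 0 -1"

```text
t: 20.8
ee_pos: [0.6438, 0.1878, 0.3486]
ee_rot: [0.983, 0.184, 0.001, -0.0]
contact_force: [0.6, 0.3, -2.2]
opening: 0.0603
grasp_force: 15.0
```

move_arm:
  commands: "-0.08 -0.25 0 0 0 0 -1;-0.145 -0.42 0 0 0 0 -1;-0.145 -0.42 0 0 0 0 -1;-0.145 -0.42 0 0 0 0 -1;-0.145 -0.42 0 0 0 0 -1"

```text
t: 21.3
ee_pos: [0.5903, 0.0323, 0.3455]
ee_rot: [0.983, 0.184, -0.001, -0.0]
contact_force: [0.1, 0.2, -2.4]
opening: 0.0605
grasp_force: 15.0
```

move_arm:
  commands: "-0.145 -0.42 0 0 0 0 -1;-0.145 -0.42 0 0 0 0 -1;-0.145 -0.42 0 0 0 0 -1;-0.145 -0.42 0 0 0 0 -1;-0.145 -0.42 0 0 0 0 -1"

```text
t: 21.8
ee_pos: [0.5323, -0.1357, 0.3457]
ee_rot: [0.983, 0.184, -0.0, -0.0]
contact_force: [1.3, -0.5, -2.5]
opening: 0.0607
grasp_force: 15.0
```

move_arm:
  commands: "-0.145 -0.42 0 0 0 0 -1;-0.145 -0.42 0 0 0 0 -1;-0.07 -0.23 0 0 0 0 -1;0 0 0 0 0 0 -1;0 0 0 0 0 0 -1"

```text
t: 22.3
ee_pos: [0.5044, -0.2201, 0.3456]
ee_rot: [0.983, 0.184, -0.0, -0.001]
contact_force: [0.6, 1.0, -1.8]
opening: 0.0609
grasp_force: 15.0
```

```bash
python3 g.py red g3; python3 s.py .505 -.22 s3 green:.046 red:.194
```

```text
[ 0.5044 -0.2201  0.3456] 0.06087621862340087 zpct [0.2105 0.2566 0.2816 0.2825] 20124
cup foot-TCP [ 0.001  -0.0004 -0.1479] tilt [-0.0306 -0.0097] 0.0006039119370646962
scene green 518 (array([0.0947, 0.1357, 0.1388]), (array([ 0.5036, -0.2191]), np.float64(0.0007876918185720314)))
scene red 858 (array([0.2131, 0.2803, 0.2823]), (array([ 0.5036, -0.2202]), np.float64(0.0007534980687554152)))
side green 440 (array([0.0936, 0.1368, 0.1391]), (array([ 0.5054, -0.219 ]), np.float64(0.000849748167817843)))
side red 319 (array([0.2096, 0.28  , 0.2835]), (array([ 0.5046, -0.219 ]), np.float64(0.0007084197997499903)))
```

move_arm:
  commands: "0 0 -0.15 0 0 0 -1;0 0 -0.3 0 0 0 -1;0 0 -0.2 0 0 0 -1;0 0 -0.15 0 0 0 -1;0 0 -0.1 0 0 0 -1"

```text
t: 22.95
ee_pos: [0.5043, -0.2195, 0.2719]
ee_rot: [0.983, 0.184, -0.001, -0.001]
contact_force: [0.1, -0.1, -1.1]
opening: 0.0607
grasp_force: 15.0
```

move_arm:
  commands: "0 0 -0.1 0 0 0 -1;0 0 -0.08 0 0 0 -1;0 0 -0.05 0 0 0 -1;0 0 -0.03 0 0 0 -1;0 0 0 0 0 0 -1"

```text
t: 23.45
ee_pos: [0.5045, -0.2203, 0.2528]
ee_rot: [0.983, 0.184, 0.0, 0.0]
contact_force: [0.6, -0.6, -2.8]
opening: 0.0608
grasp_force: 15.0
```

move_arm:
  commands: "0 0 -0.04 0 0 0 -1;0 0 -0.03 0 0 0 -1;0 0 -0.02 0 0 0 -1;0 0 0 0 0 0 -1;0 0 0 0 0 0 -1"

```text
t: 23.95
ee_pos: [0.5044, -0.2202, 0.2455]
ee_rot: [0.983, 0.184, -0.0, -0.0]
contact_force: [1.0, 0.9, -2.2]
opening: 0.061
grasp_force: 15.0
```

move_arm:
  commands: "0 0 -0.02 0 0 0 -1;0 0 0 0 0 0 -1;0 0 -0.015 0 0 0 -1;0 0 0 0 0 0 -1;0 0 0 0 0 0 -1"

```text
t: 24.45
ee_pos: [0.5044, -0.2203, 0.2428]
ee_rot: [0.983, 0.184, -0.0, 0.0]
contact_force: [-0.1, 0.5, -1.7]
opening: 0.0607
grasp_force: 15.0
```

move_arm:
  commands: "0 0 -0.015 0 0 0 -1;0 0 0 0 0 0 -1;0 0 -0.01 0 0 0 -1;0 0 0 0 0 0 -1;0 0 0 0 0 0 -1"

```text
t: 24.95
ee_pos: [0.5047, -0.2203, 0.2416]
ee_rot: [0.983, 0.184, 0.001, 0.0]
contact_force: [-0.4, 0.7, 2.5]
opening: 0.0607
grasp_force: 15.0
```

move_arm:
  commands: "0 0 -0.01 0 0 0 -1;0 0 0 0 0 0 -1;0 0 0 0 0 0 -1"

```text
t: 25.25
ee_pos: [0.5048, -0.2204, 0.241]
ee_rot: [0.983, 0.184, 0.001, 0.001]
contact_force: [0.5, 1.4, 5.2]
opening: 0.0607
grasp_force: 15.0
```

move_arm:
  commands: "0 0 0.012 0 0 0 -1;0 0 0 0 0 0 0.6;0 0 0 0 0 0 1;0 0 0 0 0 0 1;0 0 0 0 0 0 1"

```text
t: 25.75
ee_pos: [0.5043, -0.2203, 0.2405]
ee_rot: [0.983, 0.184, -0.0, -0.0]
contact_force: [-0.0, 0.5, 0.1]
opening: 0.089
grasp_force: 0.0
```

move_arm:
  commands: "0 0 0.2 0 0 0 1;0 0 0.4 0 0 0 1;0 0 0.5 0 0 0 1;0 0 0.4 0 0 0 1;-0.1 0.3 0 0 0 0 1"

```text
t: 26.25
ee_pos: [0.4978, -0.1984, 0.3664]
ee_rot: [0.983, 0.182, 0.004, 0.004]
contact_force: [-0.3, 0.5, -0.3]
opening: 0.0941
grasp_force: 0.0
```

move_arm:
  commands: "0 0 0 0 0 0 1;0 0 0 0 0 0 1"

```text
t: 26.45
ee_pos: [0.4964, -0.1962, 0.3606]
ee_rot: [0.983, 0.184, -0.0, 0.0]
contact_force: [-0.2, -0.2, -0.7]
opening: 0.0939
grasp_force: 0.0
```

```bash
python3 w.py w8 red .086 .5045 -.2203; python3 s.py .505 -.22 s4 blue:.006 green:.046 red:.086; python3 -c "
import cv2
cv2.imwrite('pics/crop.png',cv2.resize(cv2.imread('pics/s4scene.png')[80:320,140:500],(720,480)))"
```

```text
26.45 [ 0.4964 -0.1962  0.3606] cam [ 0.5654 -0.1701  0.4431]
6995 [0.1262 0.146  0.1772] (array([ 0.5043, -0.2202]), np.float64(0.0006126893628122868))
3493 [0.149  0.1704 0.1777] (array([ 0.5042, -0.2202]), np.float64(0.0003636927249822848))
rim pts 1772 [0.0272 0.0285 0.0304]
scene blue 168 (array([0.0197, 0.0953, 0.0968]), (array([ 0.5035, -0.2206]), np.float64(0.0007525666122233989)))
scene green 229 (array([0.0969, 0.136 , 0.1374]), (array([ 0.5029, -0.2203]), np.float64(0.000669764427218663)))
scene red 556 (array([0.1363, 0.1764, 0.1787]), (array([ 0.5035, -0.2191]), np.float64(0.0007330406682842811)))
side blue 269 (array([0.0214, 0.0951, 0.0984]), (array([ 0.5054, -0.2192]), np.float64(0.000881173959155674)))
side green 193 (array([0.0944, 0.1373, 0.139 ]), (array([ 0.5063, -0.2189]), np.float64(0.0008034850793499776)))
side red 423 (array([0.1348, 0.1776, 0.1793]), (array([ 0.5048, -0.2189]), np.float64(0.0008258948697019326)))
```

View pics/crop.png

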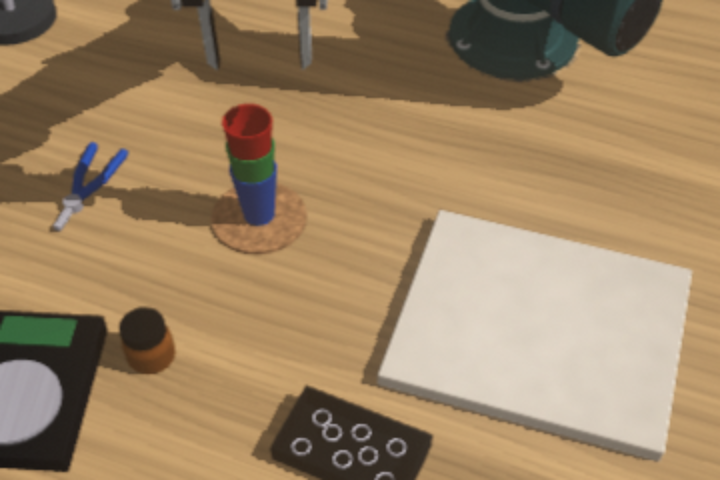

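The stack (crop 255,165) stands upright and centred on the mat. The rims are at about 96, 136 and 176 mm, the slab is clear, the bystanders are in place and the gripper is free of everything.

```bash
python3 -c "
from rig import ctrl
print(ctrl.finish_job())"
```

```text
the job is handed in; nothing more can be done
None
```

The three cups are nested upright in the middle of the cork mat (blue, then green, then red, each fully down), the slab is clear, the bystanders were not touched, and the job was handed in at about 27 s.

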